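# Fetch the pacifier from behind the bottles

## Robot

A 7-joint arm with a two-finger parallel gripper is mounted at the origin on the work surface. World frame = base frame: x ahead of the robot, y to its left, z up, the work surface at z = 0. Lengths are in m, angles in rad, forces in N, time in s.
With the tool pointing down it reaches from about 0.425 to 0.975 m from the base axis. Payload 16.7 kg.
Tool frame: the origin (TCP) lies on the centre line of the jaws, within the pads' length; the fingertips stand 8 mm ahead of it and the grasp point (between the pads) lies 11 mm behind it; y points along the fingers, x is the direction in which the jaws open and shut, and the axes are right-handed (so a half turn about y gives the same grasp; the last joint's range is limited). The gripper opens to 85 mm and grips with 20 to 120 N. Pads are 22 mm wide; open, the fingers measure 114 mm over their backs; the gripper's body (76 mm by 85 mm) begins 54 mm behind the grasp point. The pads swing forward as they close: fully open they stand 13 mm farther back than shut.
Start: joints at [-1.335, 0.426, 0.074, 1.606, -0.034, 1.111, -0.067], TCP at [0.253, 0.626, 0.239] pointing down, gripper open.
Joint ranges: [-2.85, 2.85], [-0.5, 2.14], [-1.23, 1.37], [0.21, 2.46], [-1.02, 4.16], [0.16, 2.05], [-2.73, 2.73]. Speed limits (rad/s): [1.89, 1.89, 2.39, 2.39, 3.01, 3.01, 3.01].

## Interface

Orientations are given as a rotation vector (axis times angle).
In Python, from cell import ctrl, grab_frame, camera_model, job gives the robot as it stands. The module is installed in compiled form; this text tells all that it offers.
- The arm moves only by the tool apply_moves, never from a script. Its argument "steps" is a list that holds one entry, the list of rows, each a list of 6 numbers: the shift along the world's x, y, z as a fraction of full scale, then the turn, a rotation vector about the world's x, y, z as a fraction of full scale. In form: [[[dx, dy, dz, wx, wy, wz], ...]]. A call has 1 to 12 rows; each row is the pose to reach, as a shift and turn from the pose commanded when the call began, turning the shorter way round; what a row does not reach only later rows make up. Full scale, the value 1, is 400 mm for a shift and 180 degrees for a turn. A row lasts 1/8 s, in which the tool goes at most 62.5 mm and 10.7 degrees, less where a joint would pass 70% of its speed; a pose out of reach is approached as far as the arm can. A call with a number of a shift or a turn outside -1 to 1 is refused whole. A call with a gripper value outside its range is refused whole. "hand" is the gripper's target within -1 to 1 (shut at 1, half-way at 0, fully open at -1), set as the call begins (left out, the last holds). The fingers move at their own pace and stop on an object; "squeeze" is the grip in N (left out, the last holds). Time passes only in rows, so rows that repeat a pose let the fingers close. It gives the time, the measured TCP pose, the force and the opening at its end, in the units of the state.
- ctrl.sense(): the state, without advancing time (a new reading comes with each control period).
- grab_frame(name): name is "side" or "top" or "wrist"; returns the picture (400x640x3 uint8, red, green, blue); there is no depth.
- camera_model(name): a dict with "fx", "fy", "cx", "cy" (pixels), "R" (3x3) and "t" (3): a world point X has camera coordinates R X + t. Camera axes: x right, y down, z forward; pixel columns grow to the right and rows downward; lengths in m; the calibration is good to about 2 mm. The wrist camera is an equidistant fisheye: a pixel r from the principal point sees the ray r / f radians off the axis. A picture is of the moment at which its call begins: read the wrist's pose just before it. camera_model takes no time and is no camera call; for the wrist camera it gives the pose at the moment of the call.
- job.job_done(): hands the job in, once; it reports no verdict.
The state is a dict: "time_s": time; "joint_pos": joint angles; "joint_velocities": joint speeds; "tau": joint torques, N m; "eef_pos": TCP position; "eef_rot": TCP orientation; "contact_force": force on the tool from outside, world axes, zero at the start; "moment": the same for the moment, N m; "width": finger opening in m.
Only numpy, scipy, OpenCV 4.12 (cv2) and the standard library are available. Lean on these libraries where they do the work, as an engineer would, in place of code of your own. Each camera call takes 0.05 s, during which the arm holds its last target. There are 200 camera calls.

## Task

The third pacifier is at the back of the clear acrylic box, hemmed in by three bottles: move all three bottles out and stand them on the wooden tray, then put the pacifier flat and teat up in the free end of the white soap dish, without shifting the two pacifiers already there. Only then put every bottle back in the box, upright, exactly where it stood and square to the box as before (a half turn of the oval one does not matter). Set things down rather than drop them, and let nothing tip over.

Things in the scene. Friction and masses are not known exactly. Their poses are not given: they have to be found in the camera images.
- round_bottle: Feeding bottle, off-white, round, 54 mm in diameter up to 86 mm high, then a 52 mm collar to 97 mm and a domed cap to 110 mm; 80 to 160 g. Starts in one of the box's three bottle places, which one varies; it goes back there. Origin: centre of the underside, z up.
- oval_bottle: Lotion bottle, ivory, oval: 42 mm along its x (flat faces, grip across these), 58 mm along its y, body 90 mm high, 26 mm round cap to 113 mm; 120 to 240 g. In the box its x axis lies within 0.12 rad of the box's x. Starts in one of the box's three bottle places, which one varies; it goes back there. Origin: centre of the underside, z up.
- square_bottle: Bath oil bottle, greyish beige, square 48 x 48 mm, x and y axes across its flat faces, body 90 mm high, dark 29 mm round cap to 114 mm; 120 to 240 g. In the box its x axis lies within 0.12 rad of the box's x. Starts in one of the box's three bottle places, which one varies; it goes back there. Origin: centre of the underside, z up.
- pacifier: The pacifier to fetch (sky blue), teat up at the back (+x side) of the acrylic box, close behind and between the bottles. Round plastic shield 40 mm in diameter from 8 to 15 mm high (grip there, any side), on a narrower ring handle; rigid teat 17 mm wide above it, 41 mm high in all, 22 g. Origin: centre of the underside, z up along the teat.
- acrylic_box: Clear acrylic box, open on top, fixed, outside 140 mm along its x by 208 mm along its y, 4 mm walls, 50 mm high; inner floor 4 mm above its origin (centre of the underside, z up). Its -x side faces the robot. In its frame the bottles' places are near (-25, 0), (27, 58) and (27, -58) mm, the pacifier near (31, 0).
- tray: Light wooden tray, fixed, empty, left or right of the box: 280 mm along its x by 145 mm along its y, rounded corners, rim 7 mm thick and 12 to 16 mm high, inner floor 6 mm above its origin (centre of the underside, z up). The bottles may stand anywhere inside the rim meanwhile.
- soap_dish: White ceramic soap dish, fixed, across the box from the tray, turned any way: 168 mm along its x by 112 mm along its y, rounded corners, wall 6 mm thick and 23 mm high, inner floor 6 mm above its origin (centre of the underside, z up). In its frame two pacifiers stand near x -55 and -7 mm; the middle of the free end is x +47 mm, y 0.
- dish_pacifier_a: Coral pacifier, at the full end of the soap dish, to be left alone. Round plastic shield 40 mm in diameter from 8 to 15 mm high (grip there, any side), on a narrower ring handle; rigid teat 17 mm wide above it, 41 mm high in all, 22 g. Origin: centre of the underside, z up along the teat.
- dish_pacifier_b: Beige pacifier, in the middle of the soap dish, to be left alone. Round plastic shield 40 mm in diameter from 8 to 15 mm high (grip there, any side), on a narrower ring handle; rigid teat 17 mm wide above it, 41 mm high in all, 22 g. Origin: centre of the underside, z up along the teat. (Elsewhere only a night lamp and a brush holder, up to 225 mm high, beyond x 0.64 m, |y| 0.46 m.)
Things that resemble listed ones, but are neither listed nor needed, are in the scene too. What is shaped like the oval_bottle but turquoise or yellow is not meant.

How it is judged:
On the way, in this order (a step that is already met when the one before it is completed fails the run):
1. all three bottles stand upright and released on the tray at the same time (x of round_bottle in the frame of tray between -0.133 and 0.133 m and y of round_bottle in the frame of tray between -0.066 and 0.066 m and z of round_bottle in the frame of tray between 0.003 and 0.01 m and angle between each of round_bottle, oval_bottle, square_bottle's own z axis and vertical below 0.08 rad and contact force between the fingers and round_bottle below 0.05 N and x of oval_bottle in the frame of tray between -0.133 and 0.133 m and y of oval_bottle in the frame of tray between -0.066 and 0.066 m and z of oval_bottle in the frame of tray between 0.003 and 0.01 m and contact force between the fingers and oval_bottle below 0.05 N and x of square_bottle in the frame of tray between -0.133 and 0.133 m and y of square_bottle in the frame of tray between -0.066 and 0.066 m and z of square_bottle in the frame of tray between 0.003 and 0.01 m and contact force between the fingers and square_bottle below 0.05 N), for 0.2 s.
2. the pacifier stands flat, teat up and released in the free end of the soap dish while the bottles are still on the tray (x of pacifier in the frame of soap_dish between 0.03 and 0.062 m and y of pacifier in the frame of soap_dish between -0.03 and 0.03 m and z of pacifier in the frame of soap_dish between 0.003 and 0.01 m and angle between pacifier's own z axis and vertical below 0.12 rad and contact force between the fingers and pacifier below 0.05 N and x of round_bottle in the frame of tray between -0.133 and 0.133 m and y of round_bottle in the frame of tray between -0.066 and 0.066 m and z of round_bottle in the frame of tray between 0.003 and 0.01 m and angle between each of round_bottle, oval_bottle, square_bottle's own z axis and vertical below 0.08 rad and x of oval_bottle in the frame of tray between -0.133 and 0.133 m and y of oval_bottle in the frame of tray between -0.066 and 0.066 m and z of oval_bottle in the frame of tray between 0.003 and 0.01 m and x of square_bottle in the frame of tray between -0.133 and 0.133 m and y of square_bottle in the frame of tray between -0.066 and 0.066 m and z of square_bottle in the frame of tray between 0.003 and 0.01 m), for 0.2 s.
At the end, for the whole second after the job is handed in: Each bottle stands upright at rest within 15 mm of where it stood at the start, the oval one and the square one within 0.35 rad of square to the box; the pacifier rests flat and teat up on the floor of the soap dish in its free end; the two other pacifiers are within 15 mm of where they were (distance of each of round_bottle, oval_bottle, square_bottle, dish_pacifier_a, dish_pacifier_b from where it was at the start of the episode below 0.015 m and angle between each of round_bottle, oval_bottle, square_bottle's own z axis and vertical below 0.08 rad and linear speed of each of round_bottle, oval_bottle, square_bottle, pacifier below 0.02 m/s and angle between the x axis of oval_bottle and the x axis of acrylic_box, either way round below 0.35 rad and (angle between the x axis of square_bottle and the x axis of acrylic_box, either way round below 0.35 rad or angle between the x axis of square_bottle and the y axis of acrylic_box, either way round below 0.35 rad) and x of pacifier in the frame of soap_dish between 0.03 and 0.062 m and y of pacifier in the frame of soap_dish between -0.03 and 0.03 m and z of pacifier in the frame of soap_dish between 0.003 and 0.01 m and angle between pacifier's own z axis and vertical below 0.12 rad); the robot touches nothing.
It fails at once if a bottle or a pacifier is tipped over (angle between any of round_bottle, oval_bottle, square_bottle, pacifier, dish_pacifier_a, dish_pacifier_b's own z axis and vertical above 0.9 rad).
It fails at once if a pacifier already in the dish is pushed more than 15 mm (distance of any of dish_pacifier_a, dish_pacifier_b from where it was at the start of the episode above 0.015 m).
It fails at once if a bottle or the pacifier is dropped (falls free faster than 0.8 m/s, which takes more than 30 mm) ((linear speed of round_bottle above 0.8 m/s and contact force between anything else and round_bottle below 0.01 N) or (linear speed of oval_bottle above 0.8 m/s and contact force between anything else and oval_bottle below 0.01 N) or (linear speed of square_bottle above 0.8 m/s and contact force between anything else and square_bottle below 0.01 N) or (linear speed of pacifier above 0.8 m/s and contact force between anything else and pacifier below 0.01 N)).
It also fails if it takes over 134 s, if anything falls off the work surface, if the arm or the gripper's body presses on something with over 40 N, if the wrist force passes 120 N, or if a joint passes its speed limit or range.

## Working session

There is one attempt and no reset: what is moved stays moved. The work goes in short steps, Python scripts to look and compute and a tool call to move; the robot and the scene stay as the last step left them, time stands still between calls to the robot, and variables do not carry over. Pictures are saved under pics/ and viewed, about 12 in all and at most 16, crops included, and the job is handed in when it is done.

Besides the shell and the picture viewer there is one more tool, called after ">>>" as name(argument=value, ...), one argument or row to a line, values as JSON. apply_moves: Moves the arm, as the interface text tells. Shift numbers are shares of 400 mm and turn numbers shares of 180 degrees, none past 1 either way. Its arguments: {"type":"object","properties":{"steps":{"type":"array","items":{"type":"array","items":{"type":"array","items":{"type":"number"}}}},"hand":{"type":"number"},"squeeze":{"type":"number"}},"required":["steps"]}

```bash
mkdir -p pics
python3 - <<'E'
from cell import ctrl, grab_frame, camera_model, job
import cv2
s=ctrl.sense();print(s['time_s'],s['eef_pos'],s['eef_rot'],s['width'])
for n in('top','side','wrist'):
    im=grab_frame(n);cv2.imwrite(f'pics/{n}0.png',im[:,:,::-1])
    m=camera_model(n);print(n,m)
E
```

```text
0.0 [0.25325119 0.62525482 0.2386123 ] [-1.36784008 -0.92045454  0.92215724] 0.08511223306243511
top {'fx': 467.25198583379404, 'fy': 467.25198583379404, 'cx': 320.3270076381233, 'cy': 201.85825380799722, 'R': array([[-0.01045298, -0.99975178, -0.01967531],
       [-0.99067888,  0.01302663, -0.13559376],
       [ 0.13581641,  0.01807456, -0.99056914]]), 't': array([-0.00163704,  0.56610588,  0.96931686])}
side {'fx': 500.2882182172987, 'fy': 500.2882182172987, 'cx': 324.2507933939189, 'cy': 206.27971914431285, 'R': array([[ 0.88243136, -0.47042945, -0.00331984],
       [-0.29726332, -0.55210911, -0.77898013],
       [ 0.36462228,  0.68838337, -0.62703982]]), 't': array([-0.48173775,  0.20894645,  0.9549374 ])}
wrist {'fx': 309.70691628693146, 'fy': 309.70691628693146, 'cx': 319.422593087784, 'cy': 205.24600965307184, 'R': array([[ 3.74622123e-01,  9.27177415e-01, -5.53488566e-04],
       [ 8.80489342e-01, -3.55570833e-01,  3.13540909e-01],
       [ 2.90511245e-01, -1.17946702e-01, -9.49574532e-01]]), 't': array([-0.67505926, -0.04276701,  0.38163201])}
```

View pics/top0.png

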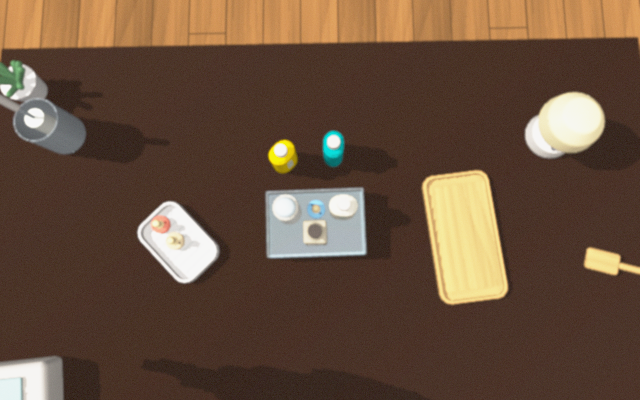

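View pics/side0.png

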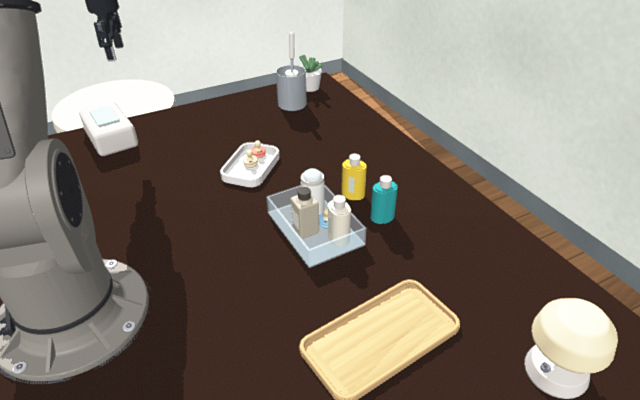

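The top view shows the dish at (178,242) with its free end at the lower right. In the box, round is at (285,208), oval at (343,206) and square at (315,232); the blue pacifier is at (316,208) and the tray at (465,237). The yellow and turquoise bottles behind the box are decoys.

```bash
cat > h.py <<'E'
import numpy as np, cv2
from scipy.spatial.transform import Rotation as Ro
from cell import ctrl, grab_frame, camera_model, job
def ray(n,uv,z,m=None):
    """pixels of camera n -> world points on the plane at height z"""
    m=m or camera_model(n); uv=np.atleast_2d(np.asarray(uv,float))
    a=(uv-[m['cx'],m['cy']])/[m['fx'],m['fy']]
    if n=='wrist':
        r=np.linalg.norm(a,axis=1,keepdims=True)+1e-9
        d=np.c_[a/r*np.sin(r),np.cos(r)]
    else: d=np.c_[a,np.ones(len(a))]
    c=-m['R'].T@m['t']; d=d@m['R']
    return c+d*((z-c[2])/d[:,2:])
def pix(n,X,m=None):
    m=m or camera_model(n); p=np.atleast_2d(X)@m['R'].T+m['t']
    if n=='wrist':
        q=np.linalg.norm(p[:,:2],axis=1,keepdims=True)+1e-9; a=p[:,:2]/q*np.arctan2(q,p[:,2:])
    else: a=p[:,:2]/p[:,2:]
    return a*[m['fx'],m['fy']]+[m['cx'],m['cy']]
def rect(P):
    """min-area rectangle of world xy points: centre, sizes, angle of long side"""
    (c,s,_),b=(r:=cv2.minAreaRect((P[:,:2]*1000).astype(np.float32))),None
    b=cv2.boxPoints(r); e=[b[1]-b[0],b[2]-b[1]]; e=max(e,key=np.linalg.norm)
    return np.round(c,1),np.round(sorted(s),1),round(float(np.degrees(np.arctan2(e[1],e[0]))%180),1)
def big(mask,roi):
    x0,y0,x1,y1=roi; z=np.zeros(mask.shape,np.uint8); z[y0:y1,x0:x1]=mask[y0:y1,x0:x1]*255
    c=max(cv2.findContours(z,cv2.RETR_EXTERNAL,cv2.CHAIN_APPROX_NONE)[0],key=cv2.contourArea)
    return c[:,0,:]
E
python3 - <<'E'
from h import *
im=cv2.imread('pics/top0.png'); hsv=cv2.cvtColor(im,cv2.COLOR_BGR2HSV); h,s,v=cv2.split(hsv)
m=camera_model('top')
t=big((v>120)&(s>60),(400,150,530,320)); print('tray',rect(ray('top',t,.016,m)))
d=big((v>110),(125,190,230,295)); print('dish',rect(ray('top',d,.023,m)))
b=big((v>75),(255,180,375,265)); print('box',rect(ray('top',b,.050,m)))
for k,mask,z,roi in(('blue',(h>95)&(h<115)&(s>110),.02,(305,195,330,220)),):
    c=big(mask,roi);print(k,len(c),rect(ray('top',c,z,m)))
s0=ctrl.sense(); R=Ro.from_rotvec(s0['eef_rot']).as_matrix(); print(R.round(3)); w=camera_model('wrist')
print('cam in tool',R.T@(-w['R'].T@w['t']-s0['eef_pos']), (R.T@w['R'].T).round(3))
a=cv2.resize(im[180:265,255:375],None,fx=6,fy=6,interpolation=cv2.INTER_CUBIC);cv2.imwrite('pics/box.png',a)
E
```

```text
tray (array([ 491. , -318.6]), array([150.8, 284.1]), 6.7)
dish (array([485.3, 305.3]), array([117.7, 174.9]), 44.0)
box (array([529. ,   3.9]), array([165. , 230.4]), 92.5)Traceback (most recent call last):
  File "<stdin>", line 8, in <module>
  File "h.py", line 27, in big
    c=max(cv2.findContours(z,cv2.RETR_EXTERNAL,cv2.CHAIN_APPROX_NONE)[0],key=cv2.contourArea)
ValueError: max() iterable argument is empty
```

Run:
```python
from h import *
im=cv2.imread('pics/top0.png')
s0=ctrl.sense(); R=Ro.from_rotvec(s0['eef_rot']).as_matrix(); print(R.round(3)); w=camera_model('wrist')
print('cam in tool',R.T@(-w['R'].T@w['t']-s0['eef_pos']), (R.T@w['R'].T).round(3))
a=cv2.resize(im[180:265,255:375],None,fx=6,fy=6,interpolation=cv2.INTER_CUBIC);cv2.imwrite('pics/box.png',a)
```

```text
[[ 0.375 -0.    -0.927]
 [ 0.927 -0.001  0.375]
 [-0.001 -1.    -0.   ]]
cam in tool [ 0.00037257 -0.13667374  0.07962106] [[ 1.     0.001  0.001]
 [-0.    -0.313  0.95 ]
 [ 0.001 -0.95  -0.313]]
```

View pics/box.png

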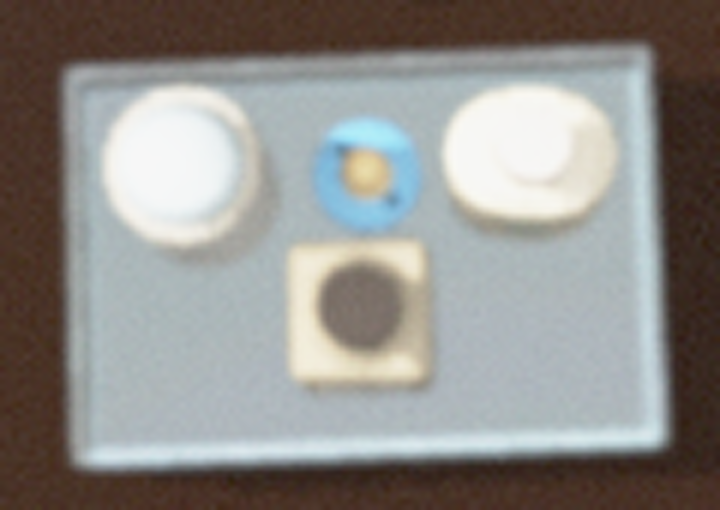

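Run:
```python
from h import *
m=camera_model('top'); p=lambda q,z: ray('top',np.array(q)/6+[255,180],z,m)[:,:2]*1000
c=p([(65,68),(650,47),(668,448),(78,466)],.05); print(c.round(1),c.mean(0).round(1))
e=[c[1]-c[0],c[2]-c[3],c[0]-c[3],c[1]-c[2]];print([(np.linalg.norm(v).round(1),np.degrees(np.arctan2(v[1],v[0])).round(1)) for v in e])
print('sq cap',p([(360,305)],.118),'sq body',p([(288,240),(423,240),(427,385),(290,383)],.094).mean(0))
print('oval cap',p([(535,150)],.117),'body',p([(528,153)],.094)); print('round',p([(181,162)],.095)); print('pac',p([(367,174)],.019),p([(367,172)],.045))
```

```text
[[ 588.8  108.1]
 [ 593.5 -100.8]
 [ 451.5 -103.8]
 [ 447.5  102.7]] [520.3   1.6]
[(np.float64(208.9), np.float64(-88.7)), (np.float64(206.6), np.float64(-88.9)), (np.float64(141.4), np.float64(2.2)), (np.float64(142.0), np.float64(1.2))]
sq cap [[497.70843898   1.32830507]] sq body [497.23741483   3.0997421 ]
oval cap [[548.37856618 -56.97517158]] body [[550.3651938  -55.34877984]]
round [[548.68726933  62.32532227]]
pac [[553.02556966   1.34075416]] [[550.57995778   0.62219167]]
```

>>> apply_moves(
  steps=[
    [[0.567,-0.913,0.15,0,0,-0.366],[0.567,-0.913,0.15,0,0,-0.366],[0.567,-0.913,0.15,0,0,-0.366],[0.567,-0.913,0.15,0,0,-0.366],[0.567,-0.913,0.15,0,0,-0.366],[0.567,-0.913,0.15,0,0,-0.366],[0.567,-0.913,0.15,0,0,-0.366],[0.567,-0.913,0.15,0,0,-0.366],[0.567,-0.913,0.15,0,0,-0.366],[0.567,-0.913,0.15,0,0,-0.366]],
  ],
  hand=-1,
)

```text
time_s: 1.4
eef_pos: [0.4795, 0.2615, 0.299]
eef_rot: [-1.571, -0.029, 0.03]
contact_force: [0.0, 0.1, -1.2]
width: 0.0856
```

Run:
```python
from h import *
import json
m=camera_model('wrist'); im=grab_frame('wrist')[:,:,::-1].copy(); cv2.imwrite('pics/w1.png',im); np.save('pics/w1.npy',m,allow_pickle=True)
print(pix('wrist',[[.485,.305,.01],[.52,0,.05]],m))
```

```text
[[324.12116914 133.49584356]
 [337.57367692 331.61266367]]
```

View pics/w1.png

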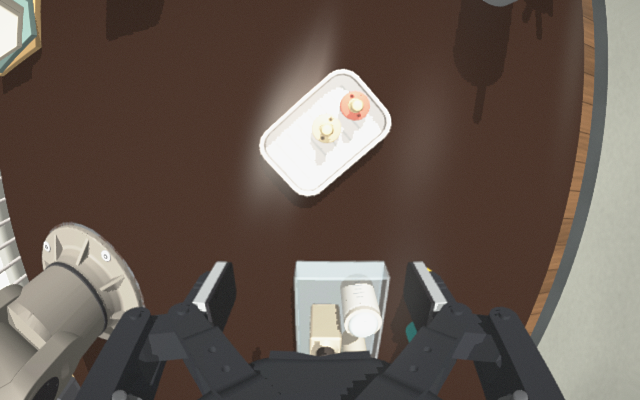

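>>> apply_moves(
  steps=[
    [[0.12,-0.65,0,0,0,0],[0.12,-0.65,0,0,0,0],[0.12,-0.65,0,0,0,0],[0.12,-0.65,0,0,0,0],[0.12,-0.65,0,0,0,0],[0.12,-0.65,0,0,0,0],[0.12,-0.65,0,0,0,0]],
  ],
)

```text
time_s: 2.33
eef_pos: [0.5281, 0.0024, 0.2991]
eef_rot: [-1.57, -0.03, 0.031]
contact_force: [0.1, 0.5, 0.9]
width: 0.0854
```

The wrist picture shows the dish at about (325,132), with coral at (355,105), beige at (325,130) and the free end lower left at about (300,165).

Run:
```python
from h import *
im=cv2.imread('pics/w1.png'); m=np.load('pics/w1.npy',allow_pickle=True).item()
h,s,v=cv2.split(cv2.cvtColor(im,cv2.COLOR_BGR2HSV))
d=big((v>140)&(s<60),(240,55,410,205)); P=ray('wrist',d,.023,m);print('dish',rect(P))
for k,mk in(('coral',(h<12)&(s>110)&(v>150)),('beige',(h>12)&(h<30)&(s>50)&(v>150))):
    c=big(mk,(300,80,380,150)); print(k,cv2.minEnclosingCircle((ray('wrist',c,.021,m)[:,:2]*1000).astype(np.float32)))
m=camera_model('wrist'); im=grab_frame('wrist')[:,:,::-1].copy(); cv2.imwrite('pics/w2.png',im); np.save('pics/w2.npy',m,allow_pickle=True)
cv2.imwrite('pics/w2c.png',cv2.resize(im[70:290,190:460],None,fx=2.7,fy=2.7,interpolation=cv2.INTER_CUBIC))
```

```text
dish (array([477.7, 314.3]), array([135.3, 170.2]), 43.9)
coral ((522.7144775390625, 332.8025207519531), 8.795981407165527)
beige ((522.918701171875, 352.2408752441406), 15.510135650634766)
```

View pics/w2c.png

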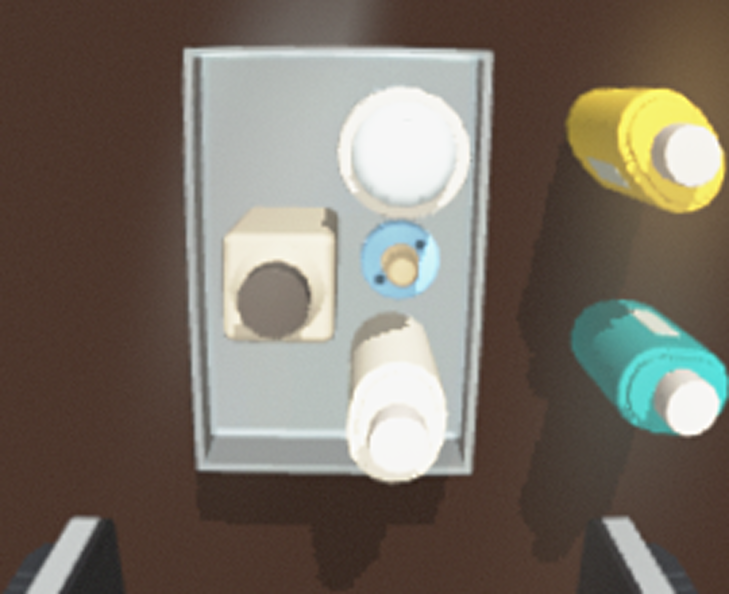

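Run:
```python
from h import *
m=np.load('pics/w2.npy',allow_pickle=True).item(); p=lambda q,z: ray('wrist',np.array(q)/2.7+[190,70],z,m)[:,:2]*1000
c=p([(493,52),(472,472),(200,470),(184,50)],.05); print(c.round(1),c.mean(0).round(1))
e=[c[1]-c[0],c[2]-c[3],c[0]-c[3],c[1]-c[2]];print([(np.linalg.norm(v).round(1),np.degrees(np.arctan2(v[1],v[0])).round(1)) for v in e])
q=p([(335,232),(333,340),(224,340),(224,232)],.094);print('sq cap',p([(274,300)],.118),'body',q.mean(0),q.round(0).tolist())
print('oval cap',p([(399,437)],.117),'body',p([(396,424)],.094)); print('round',p([(404,152)],.095)); print('pac',p([(400,260)],.019),p([(401,265)],.044))
m=np.load('pics/w1.npy',allow_pickle=True).item()
print('dish pac coral,beige',ray('wrist',[(355,105),(326,131)],.021,m))
im=cv2.imread('pics/w1.png');cv2.imwrite('pics/w1c.png',cv2.resize(im[60:205,245:405],None,fx=4,fy=4,interpolation=cv2.INTER_CUBIC))
```

```text
[[ 590.2  108.4]
 [ 596.   -99.5]
 [ 456.1 -104.2]
 [ 449.2  104.3]] [522.9   2.2]
[(np.float64(208.0), np.float64(-88.4)), (np.float64(208.6), np.float64(-88.1)), (np.float64(141.0), np.float64(1.7)), (np.float64(140.0), np.float64(1.9))]
sq cap [[499.38553904   3.85312227]] body [499.19379718   3.70404475] [[522.0, 28.0], [523.0, -19.0], [476.0, -21.0], [476.0, 26.0]]
oval cap [[551.78180306 -52.69695236]] body [[551.91182735 -56.29436306]]
round [[548.72507389  62.1652301 ]]
pac [[554.54618811   2.62178548]] [[553.46033363   5.03138185]]
dish pac coral,beige [[0.52400229 0.34633045 0.021     ]
 [0.48717134 0.30942671 0.021     ]]
```

View pics/w1c.png

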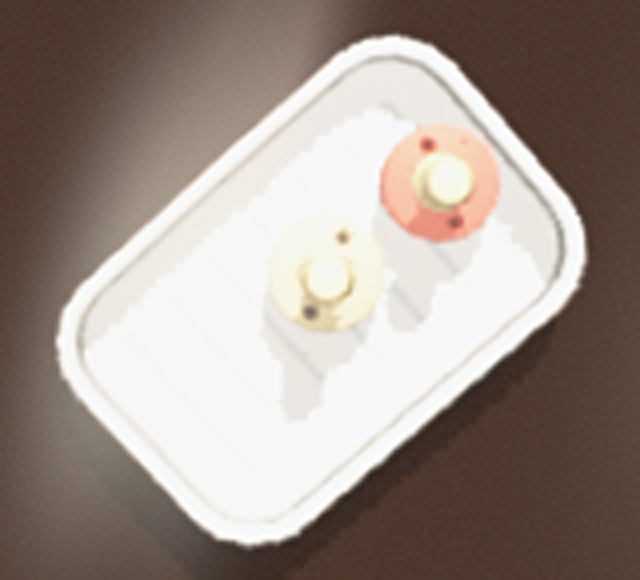

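>>> apply_moves(
  steps=[
    [[-0.075,0.0,-0.1,0,0,0],[-0.075,0.0,-0.2,0,0,0],[-0.075,0,-0.35,0,0,0],[-0.075,0,-0.5,0,0,0],[-0.075,0,-0.5775,0,0,0],[-0.075,0,-0.5775,0,0,0]],
  ],
  hand=-1,
)

```text
time_s: 3.12
eef_pos: [0.4968, 0.0012, 0.0666]
eef_rot: [-1.572, -0.026, 0.033]
contact_force: [0.4, -0.6, 1.2]
width: 0.0854
```

>>> apply_moves(
  steps=[
    [[0,0,0,0,0,0],[0,0,0,0,0,0],[0,0,0,0,0,0],[0,0,0,0,0,0],[0,0,0,0,0,0],[0,0,0,0,0,0]],
  ],
  hand=1,
  squeeze=40,
)

```text
time_s: 3.88
eef_pos: [0.4989, 0.0008, 0.0698]
eef_rot: [-1.569, -0.03, 0.027]
contact_force: [-3.6, 0.9, 12.2]
width: 0.0475
```

>>> apply_moves(
  steps=[
    [[0,0,0.08,0,0,0],[0,0,0.2,0,0,0],[0,0,0.325,0,0,0],[-0.03,-0.1,0.325,0,0,0],[-0.07,-0.23,0.325,0,0,0],[-0.11,-0.37,0.325,0,0,0],[-0.155,-0.51,0.325,0,0,0],[-0.2,-0.65,0.325,0,0,0],[-0.235,-0.7675,0.325,0,0,0],[-0.235,-0.7675,0.325,0,0,0],[-0.235,-0.7675,0.25,0,0,0],[-0.235,-0.7675,0.25,0,0,0]],
  ],
)

```text
time_s: 5.38
eef_pos: [0.4036, -0.3055, 0.1676]
eef_rot: [-1.569, -0.027, 0.03]
contact_force: [-0.2, 0.4, -2.5]
width: 0.0476
```

>>> apply_moves(
  steps=[
    [[0,0,-0.1,0,0,0],[0,0,-0.18,0,0,0],[0,0,-0.22,0,0,0],[0,0,-0.236,0,0,0],[0,0,-0.242,0,0,0],[0,0,-0.242,0,0,0],[0,0,-0.242,0,0,0]],
  ],
)

```text
time_s: 6.25
eef_pos: [0.4045, -0.3067, 0.0721]
eef_rot: [-1.571, -0.029, 0.028]
contact_force: [0.5, 0.5, -2.3]
width: 0.0474
```

>>> apply_moves(
  steps=[
    [[0,0,-0.003,0,0,0],[0,0,-0.006,0,0,0],[0,0,-0.006,0,0,0]],
  ],
)

```text
time_s: 6.62
eef_pos: [0.404, -0.3073, 0.071]
eef_rot: [-1.57, -0.028, 0.026]
contact_force: [-15.0, 7.8, 49.5]
width: 0.0476
```

>>> apply_moves(
  steps=[
    [[0,0,0,0,0,0],[0,0,0,0,0,0],[0,0,0,0,0,0],[0,0,0,0,0,0],[0,0,0.12,0,0,0],[0,0,0.27,0,0,0],[0,0,0.36,0,0,0]],
  ],
  hand=-1,
)

```text
time_s: 7.5
eef_pos: [0.4044, -0.3071, 0.2154]
eef_rot: [-1.571, -0.029, 0.027]
contact_force: [0.9, -0.5, 0.4]
width: 0.0849
```

Run:
```python
from h import *
m=np.load('pics/w2.npy',allow_pickle=True).item(); p=lambda q,z: ray('wrist',np.array(q)/2.7+[190,70],z,m)[:,:2]*1000
print(p([(690,403),(690,155)],.113))
```

```text
[[679.62043321 -34.95619508]
 [664.00373635  71.35579868]]
```

>>> apply_moves(
  steps=[
    [[0.05,0.09,0,0,0,0],[0.12,0.21,0,0,0,0],[0.19,0.33,0,0,0,0],[0.26,0.45,0,0,0,0],[0.33,0.57,0,0,0,0],[0.366,0.63,0,0,0,0],[0.366,0.63,-0.03,0,0,0],[0.366,0.63,-0.12,0,0,0],[0.366,0.63,-0.23,0,0,0],[0.366,0.63,-0.32,0,0,0],[0.366,0.63,-0.362,0,0,0],[0.366,0.63,-0.362,0,0,0]],
  ],
)

```text
time_s: 9.0
eef_pos: [0.5499, -0.0556, 0.0679]
eef_rot: [-1.571, -0.026, 0.028]
contact_force: [0.8, 0.3, 0.2]
width: 0.0857
```

>>> apply_moves(
  steps=[
    [[0,0,0,0,0,0],[0,0,0,0,0,0],[0,0,0,0,0,0],[0,0,0,0,0,0],[0,0,0,0,0,0],[0,0,0,0,0,0]],
  ],
  hand=1,
)

```text
time_s: 9.75
eef_pos: [0.5511, -0.0546, 0.0693]
eef_rot: [-1.57, -0.029, 0.027]
contact_force: [-2.3, -0.6, 9.9]
width: 0.0423
```

>>> apply_moves(
  steps=[
    [[0,0,0.08,0,0,0],[0,0,0.2,0,0,0],[0,0,0.325,0,0,0],[0.01,-0.08,0.325,0,0,0],[0.02,-0.2,0.325,0,0,0],[0.035,-0.34,0.325,0,0,0],[0.05,-0.48,0.325,0,0,0],[0.056,-0.58,0.325,0,0,0],[0.056,-0.58,0.28,0,0,0],[0.056,-0.58,0.18,0,0,0],[0.056,-0.58,0.08,0,0,0],[0.056,-0.58,0.05,0,0,0]],
  ],
)

```text
time_s: 11.25
eef_pos: [0.572, -0.285, 0.0861]
eef_rot: [-1.569, -0.027, 0.032]
contact_force: [0.1, -0.2, -1.0]
width: 0.0426
```

>>> apply_moves(
  steps=[
    [[0,0,-0.03,0,0,0],[0,0,-0.042,0,0,0],[0,0,-0.0455,0,0,0],[0,0,-0.0455,0,0,0]],
  ],
)

```text
time_s: 11.75
eef_pos: [0.5735, -0.2868, 0.0715]
eef_rot: [-1.571, -0.029, 0.027]
contact_force: [-3.1, 1.6, 4.6]
width: 0.0423
```

>>> apply_moves(
  steps=[
    [[0,0,0,0,0,0],[0,0,0,0,0,0],[0,0,0,0,0,0],[0,0,0,0,0,0],[0,0,0.12,0,0,0],[0,0,0.27,0,0,0],[0,0,0.36,0,0,0]],
  ],
  hand=-1,
)

```text
time_s: 12.62
eef_pos: [0.5733, -0.2872, 0.2169]
eef_rot: [-1.571, -0.03, 0.026]
contact_force: [-0.8, -0.3, -0.7]
width: 0.0857
```

>>> apply_moves(
  steps=[
    [[-0.01,0.1,0,0,0,0],[-0.02,0.24,0,0,0,0],[-0.03,0.38,0,0,0,0],[-0.04,0.52,0,0,0,0],[-0.05,0.66,0,0,0,0],[-0.0605,0.8,0,0,0,0],[-0.0605,0.873,0,0,0,0],[-0.0605,0.873,-0.05,0,0,0],[-0.0605,0.873,-0.15,0,0,0],[-0.0605,0.873,-0.27,0,0,0],[-0.0605,0.873,-0.371,0,0,0],[-0.0605,0.873,-0.371,0,0,0]],
  ],
)

```text
time_s: 14.12
eef_pos: [0.5472, 0.062, 0.0638]
eef_rot: [-1.572, -0.025, 0.032]
contact_force: [0.5, -0.1, 0.9]
width: 0.0854
```

>>> apply_moves(
  steps=[
    [[0,0,0,0,0,0],[0,0,0,0,0,0],[0,0,0,0,0,0],[0,0,0,0,0,0],[0,0,0,0,0,0],[0,0,0,0,0,0]],
  ],
  hand=1,
)

```text
time_s: 14.88
eef_pos: [0.5497, 0.0629, 0.0676]
eef_rot: [-1.569, -0.03, 0.027]
contact_force: [-3.1, -1.6, 9.8]
width: 0.0531
```

>>> apply_moves(
  steps=[
    [[0,0,0.1,0,0,0],[0,0,0.24,0,0,0],[0,0,0.36,0,0,0],[-0.02,-0.14,0.36,0,0,0],[-0.04,-0.28,0.36,0,0,0],[-0.06,-0.42,0.36,0,0,0],[-0.08,-0.57,0.36,0,0,0],[-0.1,-0.72,0.36,0,0,0],[-0.12,-0.87,0.36,0,0,0],[-0.137,-0.995,0.36,0,0,0],[-0.137,-0.995,0.36,0,0,0],[-0.137,-0.995,0.3,0,0,0]],
  ],
)

```text
time_s: 16.38
eef_pos: [0.4948, -0.3362, 0.1877]
eef_rot: [-1.572, -0.031, 0.025]
contact_force: [-0.1, 1.1, -1.1]
width: 0.0529
```

>>> apply_moves(
  steps=[
    [[0,0,-0.12,0,0,0],[0,0,-0.22,0,0,0],[0,0,-0.28,0,0,0],[0,0,-0.293,0,0,0],[0,0,-0.2955,0,0,0],[0,0,-0.2955,0,0,0]],
  ],
)

```text
time_s: 17.12
eef_pos: [0.4947, -0.3351, 0.0689]
eef_rot: [-1.571, -0.03, 0.028]
contact_force: [-1.2, 0.5, 1.3]
width: 0.0528
```

>>> apply_moves(
  steps=[
    [[0,0,0,0,0,0],[0,0,0,0,0,0],[0,0,0,0,0,0],[0,0,0,0,0,0],[0,0,0.12,0,0,0],[0,0,0.27,0,0,0],[0,0,0.42,0,0,0],[0,0,0.53,0,0,0]],
  ],
  hand=-1,
)

```text
time_s: 18.12
eef_pos: [0.494, -0.3358, 0.2821]
eef_rot: [-1.571, -0.029, 0.027]
contact_force: [1.6, 0.2, 0.1]
width: 0.0855
```

>>> apply_moves(
  steps=[
    [[0.0,0.15,0,0,0,0.06],[0.0,0.3,0,0,0,0.12],[0.03,0.45,0,0,0,0.18],[0.06,0.6,0,0,0,0.24],[0.09,0.75,0,0,0,0.3],[0.12,0.845,0,0,0,0.36],[0.15,0.845,0,0,0,0.42],[0.15,0.845,0,0,0,0.48],[0.15,0.845,0,0,0,0.5],[0.15,0.845,0,0,0,0.5]],
  ],
)

```text
time_s: 19.38
eef_pos: [0.5539, 0.0024, 0.2794]
eef_rot: [-1.192, -1.235, 1.235]
contact_force: [-0.6, 0.3, -0.0]
width: 0.0857
```

Run:
```python
from h import *
s=ctrl.sense();print(s['eef_pos'],Ro.from_rotvec(s['eef_rot']).as_matrix().round(3),s['joint_pos'])
m=camera_model('wrist'); im=grab_frame('wrist')[:,:,::-1].copy(); np.save('pics/w3.npy',m,allow_pickle=True)
print(pix('wrist',[[.554,.002,.02]],m))
t=grab_frame('top')[:,:,::-1]
a=cv2.resize(im,(640,400));b=cv2.resize(t[150:320,400:540],(329,400),interpolation=cv2.INTER_CUBIC)
cv2.imwrite('pics/w3.png',im);cv2.imwrite('pics/w3c.png',np.hstack([a[:,:470],b]))
```

```text
[0.55390714 0.0024066  0.27944488] [[-0.035 -0.    -0.999]
 [ 0.999 -0.    -0.035]
 [-0.    -1.     0.   ]] [-0.53871069  0.20203406  0.48803401  1.85507361 -0.10519955  1.10991965
  1.59382725]
[[318.9343178  167.89808759]]
```

View pics/w3c.png

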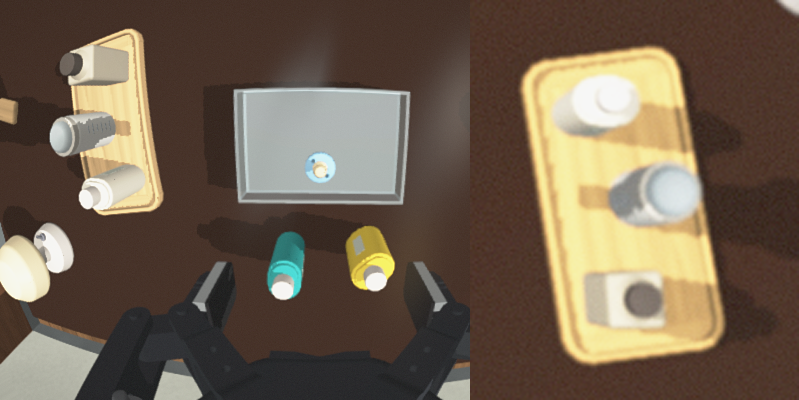

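All three bottles stand upright inside the tray rim (right panel). The pacifier is alone in the box at (320,168), close to the predicted (319,168).

Run:
```python
from h import *
im=cv2.imread('pics/w3.png');m=np.load('pics/w3.npy',allow_pickle=True).item()
h,s,v=cv2.split(cv2.cvtColor(im,cv2.COLOR_BGR2HSV))
c=big((h>90)&(h<120)&(s>70)&(v>120),(295,145,345,190)); 
for z in(.015,.019): print(cv2.minEnclosingCircle((ray('wrist',c,z,m)[:,:2]*1000).astype(np.float32)))
```

```text
((548.003173828125, -3.4747891426086426), 17.383502960205078)
((547.2694091796875, -3.4457485675811768), 17.21013832092285)
```

Run:
```python
from h import *
im=cv2.imread('pics/w3.png');m=np.load('pics/w3.npy',allow_pickle=True).item()
f=lambda q:ray('wrist',q,.019,m)[:,:2]*1000
x0,y0=290,140
cv2.imwrite('pics/p.png',cv2.resize(im[140:200,290:350],None,fx=9,fy=9,interpolation=cv2.INTER_CUBIC))
print(f([(320,167),(320,168),(321,167)]))
```

```text
[[552.95435909   3.35228156]
 [554.28684649   3.4009638 ]
 [552.90715803   4.65527052]]
```

View pics/p.png

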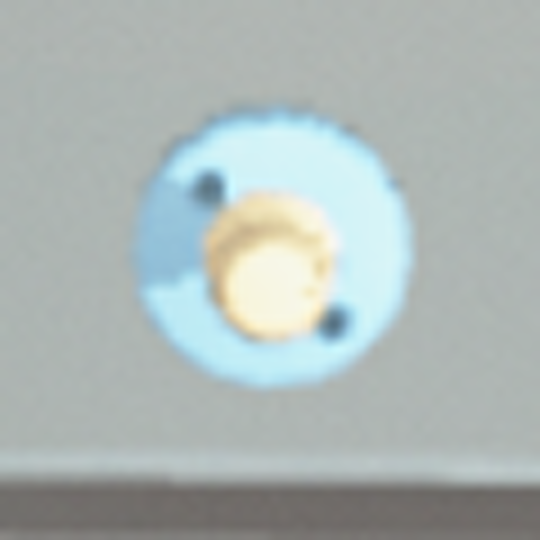

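The shield's centre is at (553,3) mm, which agrees with the earlier views.

>>> apply_moves(
  steps=[
    [[0,0,-0.1,0,0,0],[0,0,-0.25,0,0,0],[0,0,-0.4,0,0,0],[0,0,-0.53,0,0,0],[0,0,-0.61,0,0,0],[0,0,-0.645,0,0,0],[0,0,-0.657,0,0,0],[0,0,-0.657,0,0,0]],
  ],
)

```text
time_s: 20.48
eef_pos: [0.5546, 0.0026, 0.0175]
eef_rot: [-1.193, -1.236, 1.235]
contact_force: [0.0, -0.0, -0.2]
width: 0.0854
```

>>> apply_moves(
  steps=[
    [[0,0,0,0,0,0],[0,0,0,0,0,0],[0,0,0,0,0,0],[0,0,0,0,0,0],[0,0,0,0,0,0],[0,0,0,0,0,0]],
  ],
  hand=1,
  squeeze=25,
)

```text
time_s: 21.22
eef_pos: [0.5543, 0.0027, 0.0173]
eef_rot: [-1.192, -1.236, 1.235]
contact_force: [-2.1, 1.5, 9.5]
width: 0.0386
```

>>> apply_moves(
  steps=[
    [[0,0,0.1,0,0,0],[0,0,0.24,0,0,0.0],[-0.02,0.05,0.35,0,0,0.03],[-0.06,0.16,0.35,0,0,0.08],[-0.11,0.28,0.35,0,0,0.13],[-0.16,0.41,0.35,0,0,0.18],[-0.21,0.55,0.35,0,0,0.22],[-0.2575,0.675,0.35,0,0,0.233],[-0.2575,0.675,0.35,0,0,0.233],[-0.2575,0.675,0.35,0,0,0.233]],
  ],
)

```text
time_s: 22.48
eef_pos: [0.451, 0.2722, 0.1567]
eef_rot: [-0.742, -1.748, 1.749]
contact_force: [0.3, -0.4, 0.6]
width: 0.0383
```

Run:
```python
from h import *
s=ctrl.sense();print(s['eef_pos'],s['width'],Ro.from_rotvec(s['eef_rot']).as_matrix()[:,0].round(3))
m=camera_model('wrist'); im=grab_frame('wrist')[:,:,::-1].copy(); np.save('pics/w4.npy',m,allow_pickle=True);cv2.imwrite('pics/w4.png',im)
C=np.array([.485,.305]);u=np.array([np.cos(np.radians(44)),np.sin(np.radians(44))])
for t in(C-.047*u,C+.007*u,C+.055*u): print(pix('wrist',[[*t,.021]],m))
cv2.imwrite('pics/w4s.png',grab_frame('side')[120:220,180:330,::-1])
```

```text
[0.45101774 0.27218848 0.15674395] 0.03834191499809673 [-0.695  0.719 -0.   ]
[[320.08133194 194.86559191]]
[[319.99337374 247.95373126]]
[[319.91713843 288.76197041]]
```

View pics/w4.png

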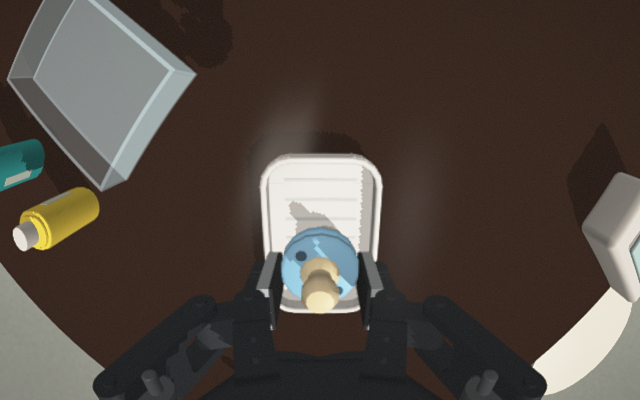

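Run:
```python
from h import *
m=np.load('pics/w4.npy',allow_pickle=True).item()
C=np.array([.485,.305]);a=np.radians(44);u=-np.array([np.cos(a),np.sin(a)]);v=np.array([-u[1],u[0]])
for q in[(321,154),(261,210),(382,210),(263,240),(380,240)]:
    p=ray('wrist',q,.023,m)[0,:2]-C; print(q,(p@u*1000).round(1),(p@v*1000).round(1))
p=ray('wrist',[(320,268),(320,262)],.116,m);print(p)   # held shield centre
```

```text
(321, 154) 85.1 -0.7
(261, 210) 32.9 55.3
(382, 210) 33.0 -58.1
(263, 240) 2.1 55.3
(380, 240) 2.1 -58.4
[[0.46719728 0.28740098 0.116     ]
 [0.46394599 0.28425081 0.116     ]]
```

>>> apply_moves(
  steps=[
    [[0,0,-0.1,0,0,0],[0,0,-0.2,0,0,0],[0,0,-0.28,0,0,0],[0,0,-0.325,0,0,0],[0,0,-0.339,0,0,0],[0,0,-0.343,0,0,0],[0,0,-0.343,0,0,0]],
  ],
)

```text
time_s: 23.45
eef_pos: [0.4515, 0.2729, 0.0203]
eef_rot: [-0.743, -1.75, 1.748]
contact_force: [-0.1, 0.1, 0.1]
width: 0.0384
```

>>> apply_moves(
  steps=[
    [[0,0,-0.002,0,0,0],[0,0,-0.003,0,0,0],[0,0,-0.003,0,0,0]],
  ],
)

```text
time_s: 23.82
eef_pos: [0.4514, 0.273, 0.0193]
eef_rot: [-0.743, -1.75, 1.748]
contact_force: [-3.1, -2.4, 14.3]
width: 0.0385
```

>>> apply_moves(
  steps=[
    [[0,0,0,0,0,0],[0,0,0,0,0,0],[0,0,0,0,0,0],[0,0,0,0,0,0],[0,0,0.05,0,0,0],[0,0,0.15,0,0,0],[0,0,0.28,0,0,0],[0,0,0.42,0,0,0],[0,0,0.48,0,0,0]],
  ],
  hand=-0.22,
)

```text
time_s: 24.95
eef_pos: [0.4518, 0.2731, 0.2135]
eef_rot: [-0.744, -1.752, 1.746]
contact_force: [0.7, -0.2, -1.1]
width: 0.0524
```

Run:
```python
from h import *
s=ctrl.sense();print(s['eef_pos'],s['width'])
m=camera_model('wrist'); im=grab_frame('wrist')[:,:,::-1].copy(); np.save('pics/w5.npy',m,allow_pickle=True);cv2.imwrite('pics/w5.png',im)
cv2.imwrite('pics/w5c.png',cv2.resize(im[110:300,220:420],None,fx=3,fy=3,interpolation=cv2.INTER_CUBIC))
```

```text
[0.45176509 0.27306536 0.21345539] 0.052421807561788054
```

View pics/w5c.png

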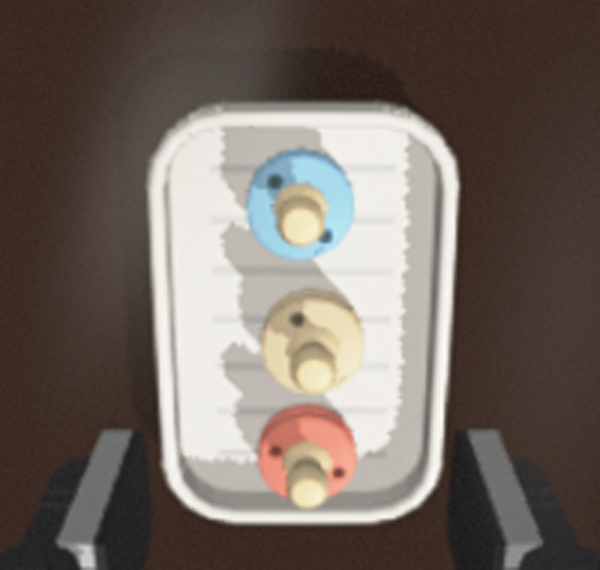

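The pacifier stands flat and teat up in the free end, and the coral and beige ones have not moved. Next I put the bottles back, round one first.

>>> apply_moves(
  steps=[
    [[0,0,0.175,0,0,-0.03],[0.01,-0.1,0.175,0,0,-0.08],[0.03,-0.22,0.175,0,0,-0.13],[0.045,-0.34,0.175,0,0,-0.18],[0.06,-0.46,0.175,0,0,-0.23],[0.075,-0.58,0.175,0,0,-0.28],[0.09,-0.7,0.175,0,0,-0.33],[0.11,-0.82,0.175,0,0,-0.38],[0.1225,-0.93,0.175,0,0,-0.4],[0.1225,-0.93,0.175,0,0,-0.4],[0.1225,-0.93,0.175,0,0,-0.4]],
  ],
  hand=-1,
)

```text
time_s: 26.38
eef_pos: [0.4998, -0.099, 0.28]
eef_rot: [-1.401, -0.842, 0.843]
contact_force: [0.1, 0.1, -0.7]
width: 0.0855
```

>>> apply_moves(
  steps=[
    [[0,-0.1,0,0,0,-0.05],[-0.005,-0.2,0,0,0,-0.1],[-0.01,-0.3,0,0,0,-0.15],[-0.015,-0.4,0,0,0,-0.2],[-0.015,-0.5,0,0,0,-0.25],[-0.015,-0.59,0,0,0,-0.3],[-0.015,-0.59,0,0,0,-0.333],[-0.015,-0.59,0,0,0,-0.333],[-0.015,-0.59,-0.1,0,0,-0.333]],
  ],
)

```text
time_s: 27.5
eef_pos: [0.4959, -0.3348, 0.2416]
eef_rot: [-1.571, -0.036, 0.03]
contact_force: [1.9, 0.2, -0.5]
width: 0.0855
```

Descend the remaining 173 mm, grip, and lift.

>>> apply_moves(
  steps=[
    [[0,0,-0.1,0,0,0],[0,0,-0.24,0,0,0],[0,0,-0.36,0,0,0],[0,0,-0.432,0,0,0],[0,0,-0.432,0,0,0],[0,0,-0.432,0,0,0]],
  ],
)

```text
time_s: 28.25
eef_pos: [0.4948, -0.3352, 0.0687]
eef_rot: [-1.571, -0.031, 0.029]
contact_force: [0.6, -0.1, 1.1]
width: 0.0857
```

>>> apply_moves(
  steps=[
    [[0,0,0,0,0,0],[0,0,0,0,0,0],[0,0,0,0,0,0],[0,0,0,0,0,0],[0,0,0,0,0,0],[0,0,0,0,0,0]],
  ],
  hand=1,
  squeeze=40,
)

```text
time_s: 29.0
eef_pos: [0.4946, -0.3356, 0.0687]
eef_rot: [-1.571, -0.03, 0.027]
contact_force: [-0.8, 2.7, 11.1]
width: 0.0528
```

>>> apply_moves(
  steps=[
    [[0,0,0.1,0,0,0],[0,0,0.24,0,0,0],[0,0,0.36,0,0,0],[0.02,0.14,0.36,0,0,0],[0.04,0.28,0.36,0,0,0],[0.06,0.42,0.36,0,0,0],[0.08,0.57,0.36,0,0,0],[0.1,0.72,0.36,0,0,0],[0.12,0.87,0.36,0,0,0],[0.137,0.995,0.36,0,0,0],[0.137,0.995,0.36,0,0,0],[0.137,0.995,0.33,0,0,0]],
  ],
)

```text
time_s: 30.5
eef_pos: [0.5491, 0.0622, 0.1998]
eef_rot: [-1.57, -0.03, 0.027]
contact_force: [0.1, 0.6, -0.8]
width: 0.0529
```

>>> apply_moves(
  steps=[
    [[0,0,-0.1,0,0,0],[0,0,-0.2,0,0,0],[0,0,-0.28,0,0,0],[0,0,-0.32,0,0,0],[0,0,-0.333,0,0,0],[0,0,-0.334,0,0,0],[0,0,-0.334,0,0,0]],
  ],
)

```text
time_s: 31.38
eef_pos: [0.5493, 0.0624, 0.0667]
eef_rot: [-1.57, -0.029, 0.027]
contact_force: [0.2, -0.6, -0.7]
width: 0.0531
```

>>> apply_moves(
  steps=[
    [[0,0,-0.001,0,0,0],[0,0,-0.001,0,0,0]],
  ],
)

```text
time_s: 31.62
eef_pos: [0.5492, 0.0625, 0.0664]
eef_rot: [-1.57, -0.029, 0.027]
contact_force: [-3.9, -0.5, 10.7]
width: 0.0529
```

>>> apply_moves(
  steps=[
    [[0,0,0,0,0,0],[0,0,0,0,0,0],[0,0,0,0,0,0],[0,0,0,0,0,0],[0,0,0.12,0,0,0],[0,0,0.27,0,0,0],[0,0,0.36,0,0,0]],
  ],
  hand=-1,
)

```text
time_s: 32.5
eef_pos: [0.5493, 0.0623, 0.2119]
eef_rot: [-1.57, -0.029, 0.027]
contact_force: [0.3, 1.5, -0.7]
width: 0.0852
```

>>> apply_moves(
  steps=[
    [[0.01,-0.1,0,0,0,0],[0.02,-0.24,0,0,0,0],[0.03,-0.38,0,0,0,0],[0.04,-0.52,0,0,0,0],[0.05,-0.66,0,0,0,0],[0.0605,-0.8,0,0,0,0],[0.0605,-0.873,0,0,0,0],[0.0605,-0.873,-0.05,0,0,0],[0.0605,-0.873,-0.15,0,0,0],[0.0605,-0.873,-0.27,0,0,0],[0.0605,-0.873,-0.3485,0,0,0],[0.0605,-0.873,-0.3485,0,0,0]],
  ],
)

```text
time_s: 34.0
eef_pos: [0.5716, -0.2849, 0.0676]
eef_rot: [-1.569, -0.026, 0.032]
contact_force: [0.7, -0.7, 1.0]
width: 0.085
```

>>> apply_moves(
  steps=[
    [[0,0,0,0,0,0],[0,0,0,0,0,0],[0,0,0,0,0,0],[0,0,0,0,0,0],[0,0,0,0,0,0],[0,0,0,0,0,0]],
  ],
  hand=1,
)

```text
time_s: 34.75
eef_pos: [0.5736, -0.2867, 0.0715]
eef_rot: [-1.571, -0.03, 0.027]
contact_force: [-1.7, 1.9, 7.7]
width: 0.0425
```

>>> apply_moves(
  steps=[
    [[0,0,0.1,0,0,0],[0,0,0.23,0,0,0],[0,0,0.325,0,0,0],[-0.01,0.08,0.325,0,0,0],[-0.02,0.2,0.325,0,0,0],[-0.035,0.34,0.325,0,0,0],[-0.05,0.48,0.325,0,0,0],[-0.056,0.58,0.325,0,0,0],[-0.056,0.58,0.325,0,0,0],[-0.056,0.58,0.28,0,0,0],[-0.056,0.58,0.18,0,0,0],[-0.056,0.58,0.1,0,0,0]],
  ],
)

```text
time_s: 36.25
eef_pos: [0.5499, -0.056, 0.108]
eef_rot: [-1.571, -0.026, 0.027]
contact_force: [0.3, 0.7, -2.3]
width: 0.0426
```

>>> apply_moves(
  steps=[
    [[0,0,-0.05,0,0,0],[0,0,-0.09,0,0,0],[0,0,-0.103,0,0,0],[0,0,-0.104,0,0,0],[0,0,-0.104,0,0,0]],
  ],
)

```text
time_s: 36.88
eef_pos: [0.551, -0.0547, 0.0689]
eef_rot: [-1.57, -0.029, 0.028]
contact_force: [0.3, -0.9, -1.7]
width: 0.0416
```

>>> apply_moves(
  steps=[
    [[0,0,-0.0015,0,0,0],[0,0,-0.0015,0,0,0]],
  ],
)

```text
time_s: 37.12
eef_pos: [0.551, -0.0547, 0.0688]
eef_rot: [-1.57, -0.029, 0.027]
contact_force: [-4.3, -0.1, 12.3]
width: 0.0415
```

>>> apply_moves(
  steps=[
    [[0,0,0,0,0,0],[0,0,0,0,0,0],[0,0,0,0,0,0],[0,0,0,0,0,0],[0,0,0.12,0,0,0],[0,0,0.27,0,0,0],[0,0,0.36,0,0,0]],
  ],
  hand=-1,
)

```text
time_s: 38.0
eef_pos: [0.551, -0.055, 0.2143]
eef_rot: [-1.57, -0.029, 0.027]
contact_force: [0.1, 0.1, -0.6]
width: 0.0854
```

>>> apply_moves(
  steps=[
    [[-0.05,-0.09,0,0,0,0],[-0.12,-0.21,0,0,0,0],[-0.19,-0.33,0,0,0,0],[-0.26,-0.45,0,0,0,0],[-0.33,-0.57,0,0,0,0],[-0.366,-0.63,0,0,0,0],[-0.366,-0.63,-0.03,0,0,0],[-0.366,-0.63,-0.12,0,0,0],[-0.366,-0.63,-0.23,0,0,0],[-0.366,-0.63,-0.32,0,0,0],[-0.366,-0.63,-0.3545,0,0,0],[-0.366,-0.63,-0.3545,0,0,0]],
  ],
)

```text
time_s: 39.5
eef_pos: [0.4041, -0.3064, 0.0699]
eef_rot: [-1.57, -0.027, 0.029]
contact_force: [-0.8, -0.2, 1.3]
width: 0.0855
```

>>> apply_moves(
  steps=[
    [[0,0,0,0,0,0],[0,0,0,0,0,0],[0,0,0,0,0,0],[0,0,0,0,0,0],[0,0,0,0,0,0],[0,0,0,0,0,0]],
  ],
  hand=1,
)

```text
time_s: 40.25
eef_pos: [0.4047, -0.3068, 0.0711]
eef_rot: [-1.571, -0.03, 0.027]
contact_force: [-1.8, 0.9, 10.9]
width: 0.0473
```

>>> apply_moves(
  steps=[
    [[0,0,0.08,0,0,0],[0,0,0.2,0,0,0],[0,0,0.325,0,0,0],[0.03,0.1,0.325,0,0,0],[0.07,0.23,0.325,0,0,0],[0.11,0.37,0.325,0,0,0],[0.155,0.51,0.325,0,0,0],[0.2,0.65,0.325,0,0,0],[0.235,0.7675,0.325,0,0,0],[0.235,0.7675,0.325,0,0,0],[0.235,0.7675,0.25,0,0,0],[0.235,0.7675,0.15,0,0,0]],
  ],
)

```text
time_s: 41.75
eef_pos: [0.4987, 0.0003, 0.1302]
eef_rot: [-1.569, -0.03, 0.027]
contact_force: [0.3, 0.8, -2.1]
width: 0.0473
```

>>> apply_moves(
  steps=[
    [[0,0,-0.08,0,0,0],[0,0,-0.13,0,0,0],[0,0,-0.15,0,0,0],[0,0,-0.153,0,0,0],[0,0,-0.153,0,0,0]],
  ],
)

```text
time_s: 42.38
eef_pos: [0.4985, 0.0002, 0.0696]
eef_rot: [-1.57, -0.029, 0.027]
contact_force: [-0.3, 0.3, -2.0]
width: 0.0473
```

Not touching yet, with about 0.5 mm left.

>>> apply_moves(
  steps=[
    [[0,0,-0.0015,0,0,0],[0,0,-0.0015,0,0,0]],
  ],
)

```text
time_s: 42.62
eef_pos: [0.4986, 0.0005, 0.0691]
eef_rot: [-1.57, -0.029, 0.028]
contact_force: [-3.4, 0.2, 11.9]
width: 0.0474
```

>>> apply_moves(
  steps=[
    [[0,0,0,0,0,0],[0,0,0,0,0,0],[0,0,0,0,0,0],[0,0,0,0,0,0],[0,0,0.12,0,0,0],[0,0,0.27,0,0,0],[0,0,0.42,0,0,0],[0.075,0,0.5775,0,0,0],[0.075,0,0.5775,0,0,0],[0.075,0,0.5775,0,0,0]],
  ],
  hand=-1,
)

```text
time_s: 43.88
eef_pos: [0.5281, 0.0005, 0.2991]
eef_rot: [-1.57, -0.028, 0.028]
contact_force: [-0.0, 0.9, -0.9]
width: 0.0853
```

Run:
```python
from h import *
s=ctrl.sense();print(s['time_s'],s['eef_pos'])
im=grab_frame('wrist')[:,:,::-1].copy();t=grab_frame('side')[:,:,::-1]
a=im[70:290,190:460]; b=t[120:270,210:400]
cv2.imwrite('pics/w6.png',np.hstack([cv2.resize(x,(int(x.shape[1]*330/x.shape[0]),330),interpolation=cv2.INTER_CUBIC) for x in(cv2.imread('pics/w2.png')[70:290,190:460],a)]))
cv2.imwrite('pics/s6.png',cv2.resize(b,None,fx=4,fy=4,interpolation=cv2.INTER_CUBIC))
```

```text
43.875 [5.28115006e-01 4.71837168e-04 2.99134761e-01]
```

View pics/w6.png

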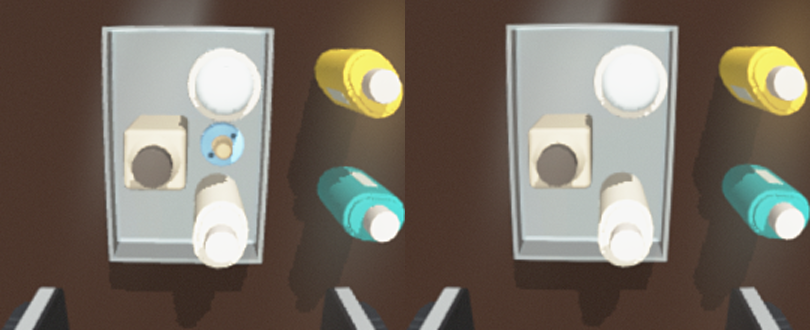

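View pics/s6.png

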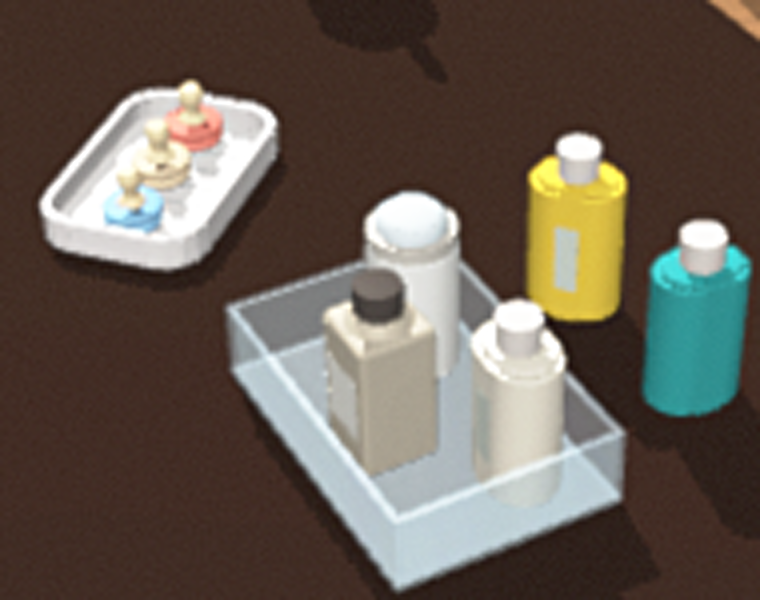

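Before and after match: the bottles are upright and square in their original places, and the three pacifiers stand flat in the dish. Handing in.

```bash
python3 -c "
from cell import job
print(job.job_done())"
```

```text
the job is handed in; nothing more can be done
None
```

The job is done and handed in at about 44 s of the 134 s limit. I moved the square, oval and round bottles to the tray, then put the pacifier in the free end of the dish. After that I put each bottle back at the pose it was gripped from.

**Last checks:**
- **Bottles:** wrist views before and after show all three in the same places relative to the box, to within about 2 mm by eye. They are upright and square to it in both the wrist and side views.
- **Pacifier:** it stands flat and teat up. By the TCP reading at release, it sits about 47 mm along the dish, in the middle of the free end.
- **Other two pacifiers:** they were not touched, and they look unmoved.
- **Gripper:** open and clear at 0.30 m when I handed in.

**Failed or disagreed:**
- Setting the square bottle on the tray pressed it down with about 50 N through the fingers. Later placements stayed below 15 N, and nothing moved because of it.
- A first colour mask put the pacifier about 8 mm off. I rejected it because its radius was too small and used a zoomed view instead.
- The dish rectangle and the two dish-pacifier positions from the first wrist colour masks came out wrong. I used the top-view rectangle and points read by eye, then confirmed the dish edges to about 2 mm while hovering over it.

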